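# Hold the purge valve open with the right push pin

## Robot

A 6-joint arm with a two-finger parallel gripper is mounted at the origin on the work surface. World frame = base frame: x ahead of the robot, y to its left, z up, the work surface at z = 0. Lengths are in m, angles in degrees, forces in N, time in s.
With the tool pointing down it reaches from about 0.3 to 0.85 m from the base axis. Payload 4.2 kg.
Tool frame: the origin (TCP) lies on the centre line of the jaws, within the pads' length; the fingertips stand ahead of it and the grasp point (between the pads) lies 6 mm ahead of it (r.tip_reach is the z of the fingertips in the tool frame, in m); z points along the fingers, y is the line along which they close (so a half turn about z gives the same grasp; the last joint's range is limited). The gripper opens to 91 mm and grips with 3 to 60 N. Pads are 32 mm wide; open, the fingers measure 118 mm over their backs; the gripper's body (76 mm by 178 mm) begins 60 mm behind the grasp point.
Start: joints at [66.979, 18.312, 89.639, -0, 72.044, -1.146], TCP at [0.214, 0.534, 0.239] pointing down, gripper open.
Joint ranges: [-177.97, 177.97], [-48.28, 115.42], [12.27, 149.76], [-77.06, 257.06], [2.81, 150.46], [-146.56, 146.56]. Speed limits (degrees/s): [147.25, 147.25, 180, 180, 180, 180].

## Interface

Orientations are given as a 3x3 rotation matrix whose columns are the frame's x, y, z axes.
In Python, from plant import r gives the robot as it stands. The module is installed in compiled form; this text tells all that it offers.
- The arm moves only by the tool arm_command, never from a script. Its argument "commands" is one flat list of numbers, 7 for each row, row after row: the shift along the tool's x, y, z in m, then the turn, a rotation vector about the tool's x, y, z in rad, then the opening, from 0 (shut) to 1 (fully open). In form: [dx, dy, dz, rx, ry, rz, gripper, dx, dy, dz, rx, ry, rz, gripper, ...]. A call has 1 to 20 rows; each row shifts and turns the commanded pose from where the row before left it, along the tool's axes as they then stand; what a row does not reach is not made up. A row lasts 1/10 s, in which the tool goes at most 50 mm and 8.59 degrees, less where a joint would pass 70% of its speed; a pose out of reach is approached as far as the arm can. A call with a gripper value outside its range is refused whole. The fingers move at their own pace and stop on an object; the grip force is fixed at half the most. Time passes only in rows, so rows that do not move let the fingers close. It gives the time, the measured TCP pose, the force, the opening and the grip force at its end, in the units of the state.
- r.sense(): the state, without advancing time (a new reading comes with each control period).
- r.snapshot(name): name is "scene" or "top"; returns (picture, depth): 420x560x3 uint8, red, green, blue; 420x560 float32, m along the optical axis (not along the pixel's ray), 0 where there is no reading.
- r.get_calibration(name): a dict with "fx", "fy", "cx", "cy" (pixels), "T" (4x4, takes a point from camera to world coordinates). Camera axes: x right, y down, z forward; pixel columns grow to the right and rows downward; lengths in m; the calibration is good to about 2 mm. A picture is of the moment at which its call begins. get_calibration takes no time and is no camera call.
- r.job_done(): hands the job in; it is judged then, once.
The state is a dict: "clock": time; "q": joint angles; "dq": joint speeds; "joint_torque": joint torques, N m; "tcp_pos": TCP position; "tcp_rot": TCP orientation; "ft_force": force on the tool from outside, world axes, zero at the start; "ft_torque": the same for the moment, N m; "opening": finger opening in m; "grasp_force": force on a finger pad.
Only numpy, scipy, OpenCV 4.12 (cv2) and the standard library are available. Lean on these libraries where they do the work, as an engineer would, in place of code of your own. Each camera call takes 0.05 s, during which the arm holds its last target. There are 200 camera calls.

## Task

The purge valve on the glassworking bench has a spring-loaded plunger down inside its guide bore and must be held open by 8 mm. Of the three push pins in the wooden rack take the middle-length one (46 mm shank), put it tip-down into the valve's bore, press it down against the spring until its collar sits on the valve's top face, and finish while still holding it pressed there. Leave the other two pins in the rack, and do not disturb the mug, the jar and the burner.

Things in the scene. Friction and masses are not known exactly. Their poses are not given: they have to be found in the camera images.
- pin_short_head (a point): Short steel push pin, upright, tip down in one of the rack's sockets (which one varies), about 0.2 kg. Shank 16 mm diameter, 34 mm long; collar 34 mm diameter, 6 mm thick; round grip head 22 mm diameter, 44 mm tall. Point: centre of the grip head, 22 mm below the top, 22 mm above the collar, 62 mm above the tip. z up along the pin.
- pin_middle_head (a point): Middle steel push pin, upright, tip down in one of the rack's sockets (which one varies), about 0.2 kg. Shank 16 mm diameter, 46 mm long; collar 34 mm diameter, 6 mm thick; round grip head 22 mm diameter, 44 mm tall. Point: centre of the grip head, 22 mm below the top, 22 mm above the collar, 74 mm above the tip. z up along the pin.
- pin_long_head (a point): Long steel push pin, upright, tip down in one of the rack's sockets (which one varies), about 0.2 kg. Shank 16 mm diameter, 58 mm long; collar 34 mm diameter, 6 mm thick; round grip head 22 mm diameter, 44 mm tall. Point: centre of the grip head, 22 mm below the top, 22 mm above the collar, 86 mm above the tip. z up along the pin.
- pin_middle_tip (a point): Centre of the lower end (tip) of the middle push pin's shank, 74 mm below its head centre along the pin. z up along the pin.
- pin_middle: The whole middle push pin, as a solid; its origin is at its tip.
- rack_top (a point): Centre of the top face of the fixed wooden pin rack, a slab 70 x 250 x 20 mm on the bench. y runs along its row of three sockets, 85 mm apart (the middle one at this point), each 19 mm wide and 12 mm deep: the pins' tips stand 8 mm above the bench. x across the row, z up. Position and yaw vary.
- valve_rim (a point): Centre of the mouth of the valve's vertical guide bore, on the top face of a fixed aluminium block 70 x 70 mm, 64 mm high (position and yaw vary; brass hose stubs low on its y sides, small gauge on its x side). Bore 20 mm in diameter, mouth chamfered 2 mm; the plunger's flat top is 38 mm below this point at rest. z up.
- plunger (a joint): Travel in m of the sprung brass plunger in the bore: 0 at rest, grows as it is pressed down, end stop at 0.014. About 4 N starts it, 10 N at 8 mm, 14 N at the stop; it springs back when let go and the pin's weight does not move it. The middle pin's collar stops on the block at 0.008; the short pin does not reach the plunger, the long one would bottom it.
- mug_mid (a point): Bystander: red plastic mug, 80 mm across, 95 mm tall; this point is its centre, half-way up. Leave alone.
- jar_mid (a point): Bystander: amber glass jar with a black cap, 70 mm across, 100 mm tall; this point is its centre, half-way up. Leave alone.
- burner_mid (a point): Bystander: small blue bench burner on a 90 x 90 mm foot plate, 122 mm tall, nozzle along its x axis to 75 mm from its centre; this point is half-way up. Leave alone.

How it is judged:
By the outcome, as a careful person would: the job done as asked, in the order asked, and still so for the second after the job is handed in, while the arm keeps its last pose, push and grip.
It also fails if it takes over 38 s, if anything falls off the work surface, if the arm or the gripper's body presses on something with over 40 N, if the wrist force passes 120 N, or if a joint passes its speed limit or range.

## Working session

There is one attempt and no reset: what is moved stays moved. The work goes in short steps, Python scripts to look and compute and a tool call to move; the robot and the scene stay as the last step left them, time stands still between calls to the robot, and variables do not carry over. Pictures are saved under pics/ and viewed, at most 10 in all, crops included, and the job is handed in when it is done.

Besides the shell and the picture viewer there is one more tool, called after "Call:" as name(argument=value, ...) on one line, values as JSON. arm_command: Moves the arm, as the interface text tells. Its arguments: {"type":"object","properties":{"commands":{"type":"array"}},"required":["commands"]}

```bash
mkdir -p pics; cat > h.py <<'E'
import numpy as np, cv2
from plant import r
def snap(n):
    p,d=r.snapshot(n); c=r.get_calibration(n)
    v,u=np.mgrid[:420,:560]
    P=np.stack([(u-c['cx'])/c['fx']*d,(v-c['cy'])/c['fy']*d,d],-1)
    W=P@c['T'][:3,:3].T+c['T'][:3,3]; W[d==0]=np.nan
    return p,W,c
E
python3 - <<'E'
from h import *
for n in('scene','top'):
    p,W,c=snap(n); cv2.imwrite(f'pics/{n}0.png',p[...,::-1]); np.savez(f'{n}0.npz',p=p,W=W)
    print(n,c['T'].round(3).tolist(),c['fx'])
s=r.sense();print(s['clock'],s['tcp_pos'],s['tcp_rot'],s['opening'],s['ft_force'],r.tip_reach)
E
```

```text
scene [[0.252, 0.765, -0.592, 1.242], [0.968, -0.211, 0.14, -0.108], [-0.018, -0.608, -0.794, 0.912], [0.0, 0.0, 0.0, 1.0]] 392.53616857580806
top [[-0.024, -0.991, 0.133, 0.46], [-1.0, 0.022, -0.017, 0.03], [0.014, -0.133, -0.991, 1.489], [0.0, 0.0, 0.0, 1.0]] 482.00522438872116
0.1 [0.21408387 0.53322632 0.23821522] [[-9.27999303e-01  3.72581431e-01 -6.09054954e-04]
 [ 3.72581928e-01  9.27998147e-01 -1.46502470e-03]
 [ 1.93608685e-05 -1.58646477e-03 -9.99998741e-01]] 0.09097761098986494 [ 0.04519584  1.15721741 -0.02219759] 0.025
```

View pics/scene0.png

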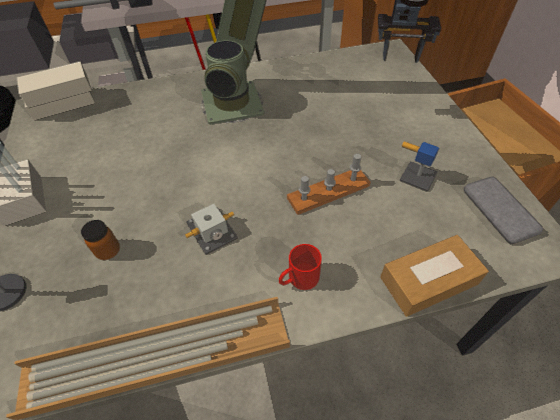

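View pics/top0.png

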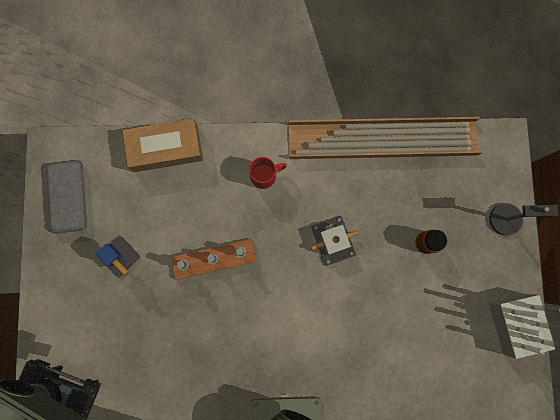

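The scene view shows the three pins at about (305,185), (331,177) and (356,160), with the valve bore at (208,217). In the top view the pins are at (182,265), (212,258) and (240,252), and the bore is at (336,239).

```bash
python3 - <<'E'
from h import *
R={n:np.load(n+'0.npz') for n in('scene','top')}
for n,box,vb in(('scene',(145,215,285,375),(195,255,180,240)),('top',(235,282,168,262),(210,270,308,365))):
    W=R[n]['W']; p=R[n]['p']
    A=W[box[0]:box[1],box[2]:box[3]]; 
    m=(A[...,2]>.045).astype(np.uint8)
    k,l,st,ce=cv2.connectedComponentsWithStats(m)
    for i in range(1,k):
        if st[i,4]<8: continue
        q=A[l==i]; t=q[:,2].max(); tt=q[q[:,2]>t-.008]
        print(n,'pin',st[i,4],ce[i].round(1)+[box[2],box[0]],'ztop',np.sort(q[:,2])[-6:].round(4),'top c',tt.mean(0).round(4),len(tt))
    q=A[(A[...,2]>.014)&(A[...,2]<.026)]; print('rack',len(q),np.median(q[:,2]),cv2.minAreaRect((q[:,:2]*1000).astype(np.float32)))
    B=W[vb[0]:vb[1],vb[2]:vb[3]]; q=B[(B[...,2]>.056)&(B[...,2]<.072)]
    print('valve',len(q),np.median(q[:,2]),cv2.minAreaRect((q[:,:2]*1000).astype(np.float32)))
    C=W[vb[0]:vb[1],vb[2]:vb[3]]
    crop=cv2.resize(p[vb[0]:vb[1],vb[2]:vb[3]],None,fx=8,fy=8,interpolation=cv2.INTER_CUBIC)[...,::-1]
    b2=cv2.resize(p[box[0]:box[1],box[2]:box[3]],None,fx=8,fy=8,interpolation=cv2.INTER_CUBIC)[...,::-1]
    cv2.imwrite(f'pics/v_{n}.png',crop); cv2.imwrite(f'pics/p_{n}.png',b2)
a,b=[cv2.resize(cv2.imread(f'pics/v_{n}.png'),(400,400)) for n in R]
cv2.imwrite('pics/v.png',np.hstack([a,b]))
E
```

```text
scene pin 165 [355.7 164. ] ztop [0.1153 0.1154 0.1154 0.1156 0.1157 0.1158] top c [0.503  0.2893 0.1129] 39
scene pin 134 [330.3 177.6] ztop [0.0913 0.0916 0.0918 0.0922 0.0924 0.0932] top c [0.5188 0.2074 0.0892] 39
scene pin 163 [304.5 185.7] ztop [0.1031 0.1031 0.1032 0.1032 0.1034 0.1045] top c [0.5356 0.1233 0.101 ] 44
rack 1264 0.017736570201233204 ((517.8650512695312, 207.4702606201172), (75.1505126953125, 251.86398315429688), 11.445428848266602)
valve 547 0.06200943551372606 ((566.27392578125, -158.8029022216797), (73.57975769042969, 70.31521606445312), 17.6890869140625)
top pin 100 [240. 252.] ztop [0.1068 0.1069 0.1071 0.1084 0.11   0.1133] top c [0.5317 0.1242 0.1072] 15
top pin 92 [212.1 258.3] ztop [0.0933 0.0933 0.0938 0.0941 0.0957 0.096 ] top c [0.5163 0.209  0.0917] 33
top pin 113 [182.6 264.5] ztop [0.1191 0.1192 0.1194 0.1201 0.1204 0.1212] top c [0.4999 0.2905 0.1166] 39
rack 1507 0.019678250217610493 ((516.7351684570312, 208.5799560546875), (70.48001098632812, 249.65663146972656), 11.227450370788574)
valve 525 0.06359687894506494 ((565.03076171875, -157.54095458984375), (70.15418243408203, 70.44955444335938), 17.299734115600586)
```

View pics/v.png

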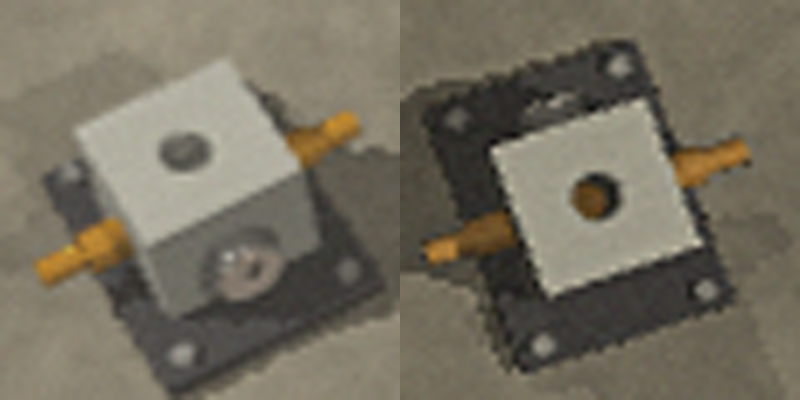

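View pics/p_scene.png

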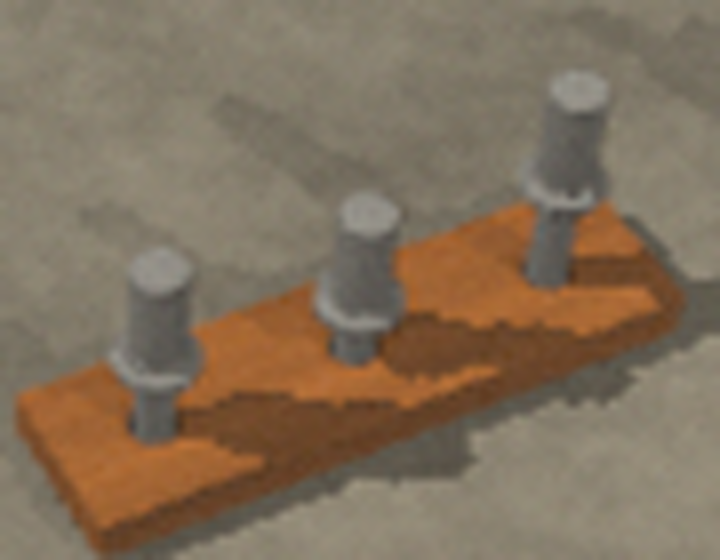

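The crops show that the pin nearest the valve (left in the scene view) is the middle one. Its top measures 0.104 m, against 0.092 m for the short pin and 0.116 m for the long one. It stands at about (0.534, 0.1246), and the bore, centred on the block, is at about (0.5655, -0.158, 0.064). I'll turn the tool first, then move over the pin at a safe height.

Call:
arm_command(commands=[0,0,0,0,0,0.1417,1,0,0,0,0,0,0.1417,1,0,0,0,0,0,0.1417,1,0,0,0,0,0,0.1417,1,0,0,0,0,0,0.1417,1,0,0,0,0,0,0.1417,1,0,0,0,0,0,0.1417,1,-0.0356,0.018,0,0,0,0,1,-0.0356,0.018,0,0,0,0,1,-0.0356,0.018,0,0,0,0,1,-0.0356,0.018,0,0,0,0,1,-0.0356,0.018,0,0,0,0,1,-0.0356,0.018,0,0,0,0,1,-0.0356,0.018,0,0,0,0,1,-0.0356,0.018,0,0,0,0,1,-0.0356,0.018,0,0,0,0,1,-0.0356,0.018,0,0,0,0,1,-0.0356,0.018,0,0,0,0,1,-0.0356,0.018,0,0,0,0,1,-0.0356,0.018,0,0,0,0,1])

```text
clock: 2.1
tcp_pos: [0.5349, 0.1241, 0.2386]
tcp_rot: [[-0.196, 0.981, -0.001], [0.981, 0.196, 0.0], [0.0, -0.001, -1.0]]
ft_force: [-0.2, -0.4, 0.3]
opening: 0.0914
grasp_force: 0.0
```

Call:
arm_command(commands=[0,0,0.025,0,0,0,1,0,0,0.025,0,0,0,1,0,0,0.025,0,0,0,1,0,0,0.025,0,0,0,1,0,0,0.02,0,0,0,1,0,0,0.015,0,0,0,1,0,0,0.01,0,0,0,1,0,0,0.005,0,0,0,1,0,0,0,0,0,0,1])

```text
clock: 3.0
tcp_pos: [0.5341, 0.1256, 0.0885]
tcp_rot: [[-0.196, 0.981, -0.001], [0.981, 0.196, -0.0], [0.0, -0.001, -1.0]]
ft_force: [0.1, 0.8, 0.5]
opening: 0.0912
grasp_force: 0.0
```

```bash
python3 - <<'E'
from h import *
s=r.sense(); print(s['tcp_pos'],s['ft_force'])
P=[cv2.resize(snap(n)[0][b[0]:b[1],b[2]:b[3]],(400,400),interpolation=cv2.INTER_CUBIC) for n,b in(('scene',(120,220,260,360)),('top',(220,290,205,275)))]
cv2.imwrite('pics/g.png',np.hstack(P)[...,::-1])
E
```

```text
[0.53412576 0.12556233 0.08852902] [0.13410593 0.77932342 0.47749594]
```

View pics/g.png

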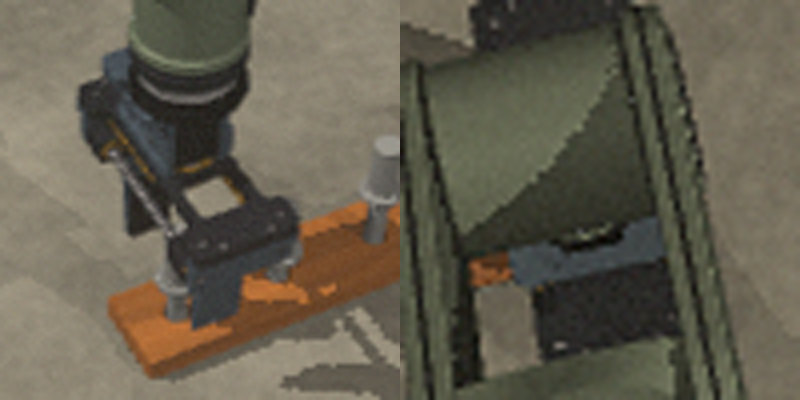

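The picture shows the near pad slightly to the right of the pin's axis, so I'll project the points to see whether that is just parallax.

```bash
python3 - <<'E'
from h import *
s=r.sense(); c=r.get_calibration('scene'); T=np.linalg.inv(c['T'])
def pr(w):
    q=T[:3,:3]@w+T[:3,3]; return (np.array([q[0]/q[2]*c['fx']+c['cx']-260,q[1]/q[2]*c['fy']+c['cy']-120])*4).round(0)
p=s['tcp_pos']; R=s['tcp_rot']; x,y,z=R.T
print('pads near tip L/R',[pr(p+.057*y+e*x+.025*z) for e in(.016,-.016)],'collar',pr(np.array([p[0],p[1],.06])),'shank at rack',pr(np.array([p[0],p[1],.02])))
E
```

```text
pads near tip L/R [array([239., 316.]), array([199., 332.])] collar [180. 273.] shank at rack [179. 309.]
```

The projection explains it as parallax, so the tool is aligned to about 1–2 mm. Closing now.

Call:
arm_command(commands=[0,0,0,0,0,0,0,0,0,0,0,0,0,0,0,0,0,0,0,0,0,0,0,0,0,0,0,0,0,0,0,0,0,0,0,0,0,0,0,0,0,0,0,0,0,0,0,0,0,0,0,0,0,0,0,0,0,0,0,0,0,0,0,0,0,0,0,0,0,0,0,0,0,0,0,0,0,0,0,0,0,0,0,0])

```text
clock: 4.3
tcp_pos: [0.5343, 0.1256, 0.0889]
tcp_rot: [[-0.196, 0.981, -0.0], [0.981, 0.196, 0.0], [0.0, -0.0, -1.0]]
ft_force: [0.1, 0.2, -0.5]
opening: 0.0212
grasp_force: 30.0
```

Call:
arm_command(commands=[0,0,-0.005,0,0,0,0,0,0,-0.01,0,0,0,0,0,0,-0.015,0,0,0,0,0,0,-0.02,0,0,0,0,0,0,-0.02,0,0,0,0,0,0,-0.015,0,0,0,0,-0.0237,-0.0021,0,0,0,0,0,-0.0237,-0.0021,0,0,0,0,0,-0.0237,-0.0021,0,0,0,0,0,-0.0237,-0.0021,0,0,0,0,0,-0.0237,-0.0021,0,0,0,0,0,-0.0237,-0.0021,0,0,0,0,0,-0.0237,-0.0021,0,0,0,0,0,-0.0237,-0.0021,0,0,0,0,0,-0.0237,-0.0021,0,0,0,0,0,-0.0237,-0.0021,0,0,0,0,0,-0.0237,-0.0021,0,0,0,0,0,-0.0237,-0.0021,0,0,0,0,0,0,0,0,0,0,0,0])

```text
clock: 6.2
tcp_pos: [0.5657, -0.1609, 0.1745]
tcp_rot: [[-0.193, 0.981, 0.001], [0.981, 0.193, -0.001], [-0.002, 0.001, -1.0]]
ft_force: [-0.1, -0.7, -2.9]
opening: 0.0212
grasp_force: 30.0
```

```bash
python3 - <<'E'
from h import *
s=r.sense(); print(s['tcp_pos'],s['ft_force'],s['opening'])
c=r.get_calibration('scene'); T=np.linalg.inv(c['T'])
p,W,_=snap('scene'); np.savez('s2.npz',p=p,W=W)
def pr(w):
    q=T[:3,:3]@w+T[:3,3]; return np.array([q[0]/q[2]*c['fx']+c['cx'],q[1]/q[2]*c['fy']+c['cy']])
t=s['tcp_pos']
for h in(-.03,-.034,-.05,-.08): print(h,(pr(t+[0,0,h])-[160,140])*6)
print('rim',(pr(np.array([.5655,-.158,.064]))-[160,140])*6, 'block c in this cam', (pr(np.array([.5663,-.1588,.062]))-[160,140])*6)
cv2.imwrite('pics/c.png',cv2.resize(p[140:240,160:260],None,fx=6,fy=6,interpolation=cv2.INTER_CUBIC)[...,::-1])
E
```

```text
[ 0.56569342 -0.16091774  0.17451086] [-0.13496898 -0.67569148 -2.94687217] 0.02119135213590077
-0.03 [249.94896097 347.39921208]
-0.034 [251.66100704 353.38898215]
-0.05 [258.40242932 376.97454446]
-0.08 [270.59971918 419.64802316]
rim [288.7945875  459.39838712] block c in this cam [288.03374061 463.78540868]
```

View pics/c.png

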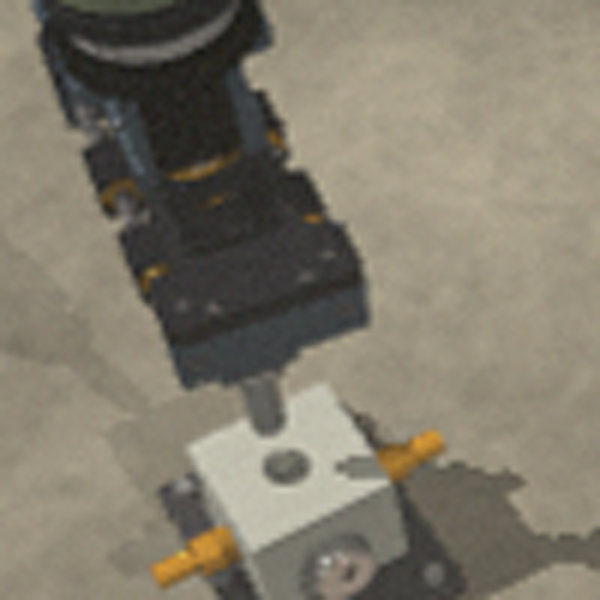

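The crop shows the shank's tip with its lower edge at (267,435) and the bore at (287,466). Next I'll get sub-pixel values for the bore in both views and for the shank's outline.

```bash
python3 - <<'E'
from h import *
def ray(n,uv,z):
    c=r.get_calibration(n);T=c['T'];d=T[:3,:3]@[(uv[0]-c['cx'])/c['fx'],(uv[1]-c['cy'])/c['fy'],1]
    return (T[:3,3]+d*(z-T[2,3])/d[2]).round(4)
for f,n,(u,v) in(('scene0','scene',(208,217.5)),('s2','scene',(208,217.5)),('top0','top',(336.5,239.5))):
    p=np.load(f+'.npz')['p']; g=cv2.cvtColor(p,cv2.COLOR_RGB2GRAY).astype(float)
    h=7; u0,v0=int(u)-h,int(v)-h
    a=g[v0:v0+2*h+1,u0:u0+2*h+1]; bg=np.percentile(a,75); w=np.clip(bg-12-a,0,None)
    k,l=cv2.connectedComponents((w>0).astype(np.uint8)); L=l[h-1:h+2,h-1:h+2].max(); w=w>0; w=w&(l==L)
    yy,xx=np.nonzero(w); m=np.array([xx.min()+xx.max(),yy.min()+yy.max()])/2+[u0,v0]
    W=np.clip((bg-a)/(bg-a[h,h]),0,1)*w; cc=np.array([(W*np.arange(2*h+1)).sum(),(W*np.arange(2*h+1)[:,None]).sum()])/W.sum()+[u0,v0]
    print(f,w.sum(),'bbox c',m,ray(n,m,.064),'centroid',cc.round(2),ray(n,cc,.064))
g=cv2.cvtColor(np.load('s2.npz')['p'],cv2.COLOR_RGB2GRAY)
print(g[198:226,194:218])
print([r.sense()['tcp_pos'].round(4).tolist() for _ in range(2)], r.sense()['q'])
E
```

```text
scene0 48 bbox c [207. 217.] [ 0.5662 -0.1612  0.064 ] centroid [207.27 217.45] [ 0.5679 -0.1607  0.064 ]
s2 47 bbox c [207.  217.5] [ 0.5678 -0.1614  0.064 ] centroid [207.27 217.46] [ 0.5679 -0.1607  0.064 ]
top0 50 bbox c [335.5 239.5] [ 0.5634 -0.158   0.064 ] centroid [335.63 239.06] [ 0.5647 -0.1584  0.064 ]
[[ 66  66  64  62  63  65  62  65  66  65  69  66  65  65  63  83 132 157
  155 152 152 149 155 151]
 [ 64  67  66  64  67  64  66  65  65  64  64  67  69  65  70  97 139 154
  149 152 152 154 157 154]
 [ 61  63  67  67  66  66  66  63  68  61  64  63  66  79 118 138 152 147
  148 150 152 154 155 150]
 [ 64  63  64  63  65  62  66  66  64  68  71  74  75 116 158 155 150 147
  148 147 153 157 152 153]
 [ 67  64  71  63  64  60  65  69  74  88 106 107 100 130 152 151 150 147
  146 146 151 154 153 150]
 [ 76  89  89  64  73  72  87 108 111 102  96 100 126 159 150 147 149 152
  155 157 160 152 152 150]
 [132 144 130 101 108 117  93  94  98 101  90  94 124 158 147 151 156 162
  179 187 178 153 146 148]
 [133 138 136 137 140 133 110  88  95  96  92  90 113 158 159 162 184 190
  1
[... 1498 characters left out ...]
5 149 175 195
  190 190 188 190 190 188]
 [148 172 193 192 192 189 192 189 188 191 190 194 196 197 195 193 191 188
  191 186 189 189 188 191]
 [138 152 181 194 188 192 189 188 192 190 190 191 188 188 189 187 191 187
  188 187 188 190 193 191]
 [120 145 162 190 193 191 189 192 191 189 191 190 185 189 188 188 187 188
  188 187 188 191 188 184]
 [116 143 147 172 191 194 191 192 191 191 188 190 188 187 189 186 187 187
  192 191 190 186 174 136]
 [102 135 138 157 191 195 191 189 188 190 187 188 186 186 189 190 191 191
  189 182 173 138 112 114]]
[[0.5653, -0.1593, 0.1743], [0.5653, -0.1593, 0.1743]] [-1.68679396e+01  2.20741890e+01  9.36541621e+01  1.47757691e-02
  6.42536273e+01 -2.80431694e+01]
```

```bash
python3 - <<'E'
from h import *
from scipy.optimize import fsolve
s=r.sense();c=r.get_calibration('scene'); T=np.linalg.inv(c['T']); zt=.1745-.0807
def pr(w):
    q=w@T[:3,:3].T+T[:3,3]; return np.stack([q[...,0]/q[...,2]*c['fx']+c['cx'],q[...,1]/q[...,2]*c['fy']+c['cy']],-1)
a=np.linspace(0,2*np.pi,720); C=.008*np.stack([np.cos(a),np.sin(a),0*a],-1)
def f(p):
    low=pr(np.array([*p,zt])+C)[:,1].max()
    A=pr(np.array([*p,zt])); B=pr(np.array([*p,zt+.03])); k=(209-A[1])/(B[1]-A[1]); return [low-212.1,A[0]+k*(B[0]-A[0])-204.2]
p=fsolve(f,[.565,-.16]); print('tip in scene cam',p,'tcp',s['tcp_pos'],'hole .5679 -.1607 -> delta',np.array([.5679,-.1607])-p)
E
```

```text
tip in scene cam [ 0.56385521 -0.16264768] tcp [ 0.5653137  -0.15931754  0.17433444] hole .5679 -.1607 -> delta [0.00404479 0.00194768]
```

Both estimates agree on +2 mm in y. In x they run from -0.5 to +4 mm, and the scene value is biased by the chamfer's shading, so I'll take +1 mm and enter slowly, watching the force.

Call:
arm_command(commands=[0.0018,0.0014,0,0,0,0,0,0,0,0.012,0,0,0,0,0,0,0.012,0,0,0,0,0,0,0.003,0,0,0,0,0,0,0.002,0,0,0,0,0,0,0.002,0,0,0,0,0,0,0.001,0,0,0,0,0,0,0.001,0,0,0,0,0,0,0,0,0,0,0])

```text
clock: 7.15
tcp_pos: [0.5664, -0.1562, 0.141]
tcp_rot: [[-0.196, 0.981, 0.0], [0.981, 0.196, 0.0], [-0.0, 0.0, -1.0]]
ft_force: [1.0, 0.2, -1.8]
opening: 0.0214
grasp_force: 30.0
```

Call:
arm_command(commands=[0,0,0.001,0,0,0,0,0,0,0.001,0,0,0,0,0,0,0.001,0,0,0,0,0,0,0.001,0,0,0,0,0,0,0,0,0,0,0])

```text
clock: 7.65
tcp_pos: [0.5662, -0.1561, 0.1368]
tcp_rot: [[-0.196, 0.981, -0.0], [0.981, 0.196, 0.0], [0.0, -0.0, -1.0]]
ft_force: [-0.5, -1.3, -2.9]
opening: 0.0211
grasp_force: 30.0
```

The tip is inside the bore with no contact force. I'll continue down to just above the plunger.

Call:
arm_command(commands=[0,0,0.002,0,0,0,0,0,0,0.002,0,0,0,0,0,0,0.002,0,0,0,0,0,0,0.002,0,0,0,0,0,0,0.002,0,0,0,0,0,0,0.002,0,0,0,0,0,0,0,0,0,0,0])

```text
clock: 8.35
tcp_pos: [0.5661, -0.1561, 0.1246]
tcp_rot: [[-0.196, 0.981, -0.001], [0.981, 0.196, 0.0], [0.0, -0.001, -1.0]]
ft_force: [0.9, -0.3, -2.9]
opening: 0.0211
grasp_force: 30.0
```

Call:
arm_command(commands=[0,0,0.002,0,0,0,0,0,0,0.002,0,0,0,0,0,0,0.002,0,0,0,0,0,0,0.002,0,0,0,0,0,0,0.002,0,0,0,0,0,0,0.002,0,0,0,0,0,0,0,0,0,0,0])

```text
clock: 9.05
tcp_pos: [0.5661, -0.1561, 0.1126]
tcp_rot: [[-0.196, 0.981, -0.001], [0.981, 0.196, 0.0], [0.0, -0.001, -1.0]]
ft_force: [-0.3, -0.2, -2.1]
opening: 0.0213
grasp_force: 30.0
```

Call:
arm_command(commands=[0,0,0.002,0,0,0,0,0,0,0.002,0,0,0,0,0,0,0.001,0,0,0,0,0,0,0.001,0,0,0,0,0,0,0.001,0,0,0,0,0,0,0.001,0,0,0,0,0,0,0.001,0,0,0,0,0,0,0.001,0,0,0,0,0,0,0,0,0,0,0])

```text
clock: 9.95
tcp_pos: [0.5664, -0.1562, 0.1032]
tcp_rot: [[-0.196, 0.981, 0.0], [0.981, 0.196, -0.0], [-0.0, 0.0, -1.0]]
ft_force: [-1.6, -0.4, 4.5]
opening: 0.0213
grasp_force: 30.0
```

Call:
arm_command(commands=[0,0,0.001,0,0,0,0,0,0,0.001,0,0,0,0,0,0,0,0,0,0,0])

```text
clock: 10.25
tcp_pos: [0.5664, -0.1562, 0.1012]
tcp_rot: [[-0.196, 0.981, 0.0], [0.981, 0.196, -0.0], [-0.0, 0.0, -1.0]]
ft_force: [-1.8, 0.1, 6.0]
opening: 0.0214
grasp_force: 30.0
```

Call:
arm_command(commands=[0,0,0.001,0,0,0,0,0,0,0.001,0,0,0,0,0,0,0,0,0,0,0])

```text
clock: 10.55
tcp_pos: [0.5665, -0.1562, 0.0993]
tcp_rot: [[-0.196, 0.981, 0.0], [0.981, 0.196, -0.0], [-0.0, 0.0, -1.0]]
ft_force: [-2.1, 0.0, 7.1]
opening: 0.0215
grasp_force: 30.0
```

Call:
arm_command(commands=[0,0,0.001,0,0,0,0,0,0,0,0,0,0,0])

```text
clock: 10.75
tcp_pos: [0.5665, -0.1563, 0.0989]
tcp_rot: [[-0.196, 0.981, 0.001], [0.981, 0.196, -0.0], [-0.0, 0.001, -1.0]]
ft_force: [-2.8, 0.8, 8.9]
opening: 0.0216
grasp_force: 30.0
```

Call:
arm_command(commands=[0,0,0.001,0,0,0,0,0,0,0,0,0,0,0])

```text
clock: 10.95
tcp_pos: [0.5665, -0.1562, 0.0989]
tcp_rot: [[-0.196, 0.981, 0.001], [0.981, 0.196, -0.0], [-0.001, 0.001, -1.0]]
ft_force: [-4.6, 0.7, 14.5]
opening: 0.0217
grasp_force: 30.0
```

Call:
arm_command(commands=[0,0,0.001,0,0,0,0,0,0,0,0,0,0,0,0,0,0,0,0,0,0])

```text
clock: 11.25
tcp_pos: [0.5665, -0.1563, 0.0988]
tcp_rot: [[-0.196, 0.981, 0.002], [0.981, 0.196, -0.001], [-0.001, 0.001, -1.0]]
ft_force: [-5.9, 1.0, 20.5]
opening: 0.0218
grasp_force: 30.0
```

The collar has seated: z stopped at 0.0988 (0.0987 expected), and the force now rises about 6 N per commanded mm. I'll check that by eye and confirm nothing drifts.

```bash
python3 - <<'E'
from h import *
p,W,_=snap('scene'); s=r.sense(); print(s['clock'],s['tcp_pos'],s['ft_force'],s['opening'],s['grasp_force'])
cv2.imwrite('pics/f.png',np.hstack([cv2.resize(p[160:250,165:255],(400,400),interpolation=cv2.INTER_CUBIC),cv2.resize(p[120:300,80:460],(400,400))])[...,::-1])
E
```

```text
11.3 [ 0.56649737 -0.15630036  0.0988653 ] [-6.60392109  2.37173784 20.03834346] 0.021165497505310726 30.016922056674957
```

View pics/f.png

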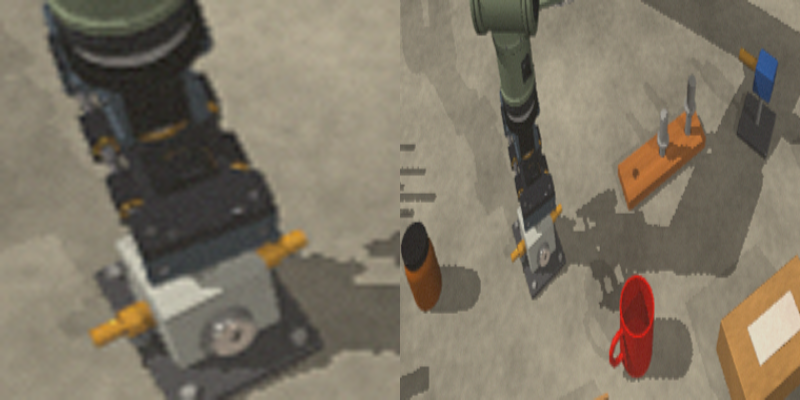

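The picture shows the fingers low over the block with the pin pressed in. The other two pins are still in the rack, and the mug, jar and burner are untouched. Handing in.

```bash
python3 -c "
from plant import r
print(r.job_done())"
```

```text
the job is handed in; nothing more can be done
None
```

I handed the job in at 11.3 s with the middle pin pressed into the valve and still held at about 20 N; its collar was hidden by the fingers, but the hard stop came at the height expected for collar contact.

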